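# Fit the bayonet filter cartridges and ready the drip tray for the first flush

## Task

Get the countertop water filter ready for its first flush: put every filter cartridge that stands on the counter into a socket of its own, pushing it down against the spring and twisting it clockwise as far as it goes so that it is locked, and slide the steel drip tray along the counter, without lifting it, until it sits centred under the spout with its back edge squarely against the unit and its handle towards you. When all that is done, hold the round flush button on the unit fully down for three seconds and let it go; do not disturb the honey jar, the mug or the apple.

Things in the scene. Friction and masses are not known exactly. Their poses are not given: they have to be found in the camera images.
- filter_unit: fixed white filter unit. Origin on the counter under the middle socket; x to its back, y to its left. Three sockets 90 mm apart along y in a 55 mm high deck (x -50 to 50 mm); right end (y -218 to -135): 80 mm high turret with button; left end (y 135 to 265): 55 mm high, front face at x -13, gooseneck rising at (20, 235) to 198 mm, nozzle pointing down at (-70, 235), 134 mm up
- socket_right (a point): right (-y) bayonet socket: centre of its round mouth at deck level, 55 mm above the counter; axes as filter_unit. Mouth d 52 mm with two opposite entry slots for the lugs, about 20 mm wide, out to 35 mm from the axis. The slots lie 80 degrees anticlockwise (from above) of the unit's x axis, and opposite. The three sockets are alike.
- socket_middle (a point): middle socket, alike. With its wing along the slots a cartridge sinks in; 14 mm below the deck its foot meets a sprung plate (650 N/m). With the foot held 23 to 26 mm below the deck (6 to 8 N; plate ends at 27) it turns clockwise (from above) 80 degrees under a 6 mm thick lip to a stop: the wing then lies along the unit's x.
- socket_left (a point): left (+y) socket, alike. Let go after the turn, the spring lifts the cartridge against the lip, foot 20 mm below the deck, and friction keeps it locked. Let go before the turn, it springs up to about 16 mm below the deck; standing on the lip with its lugs off the slots, its foot is 8 mm below.
- cartridge_1: loose filter cartridge, 0.18 kg, bottom-heavy, upright; all identical, one may be absent. Origin: centre of foot, z up its axis. Neck d 47 mm (bevelled to 43 at the foot), z 0-30, with two bayonet lugs at +x and -x, z 8-14, out to 31 mm from the axis, 13 wide; white drum d 62, z 30-56; on top an upright wing handle, 46 long (x), 13 thick (y), z 56-97 mm. Wing in line with the lugs; a half turn makes no difference.
- cartridge_2: cartridge identical to cartridge_1
- cartridge_3: cartridge identical to cartridge_1
- drip_tray: loose flat steel drip tray with a dark grille, 110 mm (x) by 130 mm (y) by 16 mm, 0.4 kg. Origin at the centre of its underside; +x is its back edge (x = 55 mm), -x its front edge with the handle. It lies flat on the counter.
- tray_handle (a point): point on the tray's handle, 89 mm in front of the tray's centre and 30 mm above the counter: an upright fin, 36 mm long along the tray's x, 10 mm thick along its y, from 8 to 44 mm above the counter, to be pinched from above. Axes as the tray.
- tray_bay (a point): point on the counter straight under the spout's nozzle, where the tray's centre belongs (a thin dark mat marks the place); axes as filter_unit. With its back edge against the unit's face the tray's centre is 2 mm behind this point. In place, the tray's x axis points the same way as the unit's.
- flush_button (a joint): spring push button, 0 up, 0.006 m fully down (5 N); springs back.
- flush_button_top (a point): centre of the top of the button (diameter 32 mm), which is pressed straight down.
- honey_jar: bystander: glass jar, 71 mm wide, 110 mm high; origin under its centre. Leave alone.
- mug: bystander: green and white mug, 99 mm high; origin under its centre. Leave alone.
- apple: bystander: red apple, 71 mm; origin under its centre. Leave alone.

How it is judged (in metres and radians):
On the way, in this order (a step that is already met when the one before it is completed fails the run):
1. every cartridge is locked in a socket and the drip tray is in place under the spout (in any order) (((horizontal distance between cartridge_1 and socket_right below 0.006 m and z of cartridge_1 in the frame of socket_right below -0.0175 m and angle between the x axis of cartridge_1 and the x axis of socket_right, either way round below 0.21 rad and angle between cartridge_1's own z axis and vertical below 0.12 rad) or (horizontal distance between cartridge_1 and socket_middle below 0.006 m and z of cartridge_1 in the frame of socket_middle below -0.0175 m and angle between the x axis of cartridge_1 and the x axis of socket_middle, either way round below 0.21 rad and angle between cartridge_1's own z axis and vertical below 0.12 rad) or (horizontal distance between cartridge_1 and socket_left below 0.006 m and z of cartridge_1 in the frame of socket_left below -0.0175 m and angle between the x axis of cartridge_1 and the x axis of socket_left, either way round below 0.21 rad and angle between cartridge_1's own z axis and vertical below 0.12 rad)) and ((horizontal distance between cartridge_2 and socket_right below 0.006 m and z of cartridge_2 in the frame of socket_right below -0.0175 m and angle between the x axis of cartridge_2 and the x axis of socket_right, either way round below 0.21 rad and angle between cartridge_2's own z axis and vertical below 0.12 rad) or (horizontal distance between cartridge_2 and socket_middle below 0.006 m and z of cartridge_2 in the frame of socket_middle below -0.0175 m and angle between the x axis of cartridge_2 and the x axis of socket_middle, either way round below 0.21 rad and angle between cartridge_2's own z axis and vertical below 0.12 rad) or (horizontal distance between cartridge_2 and socket_left below 0.006 m and z of cartridge_2 in the frame of socket_left below -0.0175 m and angle between the x axis of cartridge_2 and the x axis of socket_left, either way round below 0.21 rad and angle between cartridge_2's own z axis and vertical below 0.12 rad)) and ((horizontal distance between cartridge_3 and socket_right below 0.006 m and z of cartridge_3 in the frame of socket_right below -0.0175 m and angle between the x axis of cartridge_3 and the x axis of socket_right, either way round below 0.21 rad and angle between cartridge_3's own z axis and vertical below 0.12 rad) or (horizontal distance between cartridge_3 and socket_middle below 0.006 m and z of cartridge_3 in the frame of socket_middle below -0.0175 m and angle between the x axis of cartridge_3 and the x axis of socket_middle, either way round below 0.21 rad and angle between cartridge_3's own z axis and vertical below 0.12 rad) or (horizontal distance between cartridge_3 and socket_left below 0.006 m and z of cartridge_3 in the frame of socket_left below -0.0175 m and angle between the x axis of cartridge_3 and the x axis of socket_left, either way round below 0.21 rad and angle between cartridge_3's own z axis and vertical below 0.12 rad)) and horizontal distance between drip_tray and tray_bay below 0.012 m and angle between the x axis of drip_tray and the x axis of filter_unit, either way round below 0.12 rad and x of tray_handle in the frame of filter_unit below -0.12 m and height (world z) of drip_tray below 0.006 m and angle between drip_tray's own z axis and vertical below 0.05 rad), for 0.3 s.
2. the flush button is held fully down for some three seconds (2.5 s is enough) (value of joint flush_button above 0.0045 m), for 2.5 s.
At the end, for the whole second after the job is handed in: Every cartridge present sits within 6 mm of a socket's centre, foot 17.5 mm or more below the deck, upright, wing within 12 degrees of the unit's x; the tray lies flat within 12 mm of the point under the spout, square within 7 degrees, handle in front; button up; all at rest (all of step 1 and value of joint flush_button below 0.002 m and linear speed of each of cartridge_1, cartridge_2, cartridge_3, drip_tray below 0.02 m/s); the robot touches nothing.
It fails at once if the drip tray is lifted more than 15 mm off the counter (height (world z) of drip_tray above 0.015 m).
It fails at once if the honey jar, mug or apple is moved by more than 30 mm (distance of any of honey_jar, mug, apple from where it was at the start of the episode above 0.03 m).
Of cartridge_1, cartridge_2, cartridge_3 only 2 to 3 are there at a start; the rules pass over those that are not, and their reading is None.
At some moment in a run one of cartridge_1, cartridge_2, cartridge_3, drip_tray may be knocked a few centimetres aside while the robot is not near it.
Once in a run the grip may slacken for a moment while it holds something.
It also fails if it takes over 210 s, if anything falls off the work surface, if the arm or the gripper's body presses on something with over 40 N, if the wrist force passes 120 N, or if a joint passes its speed limit or range.

## Robot

A 6-joint arm with a two-finger parallel gripper is mounted at the origin on a cart in front of the work surface, level with it; the furniture and walls round the work are solid. World frame = base frame: x ahead of the robot, y to its left, z up, the work surface at z = 0. Lengths are in m, angles in degrees, forces in N, time in s.
With the tool pointing down it reaches from about 0.3 to 1 m from the base axis. Payload 5.1 kg.
Tool frame: the origin (TCP) lies midway between the tips of the shut fingers; the grasp point (between the pads) lies 19 mm behind it; z points along the fingers, y is the line along which they close (so a half turn about z gives the same grasp; the last joint's range is limited). The gripper opens to 95 mm and grips with 3 to 60 N. Pads are 20 mm wide; open, the fingers measure 119 mm over their backs; the gripper's body (75 mm by 180 mm) begins 59 mm behind the grasp point.
Start: joints at [70.898, 7.093, 94.555, -0, 78.352, -4.733], TCP at [0.161, 0.63, 0.215] pointing down, gripper open.
Joint ranges: [-149.61, 149.61], [-58.7, 133.49], [1.44, 155.28], [-77.14, 257.14], [18.33, 153.61], [-166.67, 166.67]. Speed limits (degrees/s): [147.25, 147.25, 180, 180, 180, 180].

## Interface

Orientations are given as a 3x3 rotation matrix whose columns are the frame's x, y, z axes.
In Python, from rig import readout, optics, job_done gives the robot as it stands.
- The arm moves only by the tool move_arm, never from a script. Its argument "moves" is text: rows parted by semicolons, each of 7 numbers parted by spaces: the shift along the tool's x, y, z in mm, then the turn, a rotation vector about the tool's x, y, z in degrees, then the opening, from -1 (shut) to 1 (fully open), so that 0 is half open. A call has 1 to 8 rows; each row is the pose to reach, as a shift and turn from the pose commanded when the call began, along the tool's axes at that moment; what a row does not reach only later rows make up. A row lasts 1/10 s, in which the tool goes at most 50 mm and 8.59 degrees, less where a joint would pass 70% of its speed; a pose out of reach is approached as far as the arm can. A call with a gripper value outside its range is refused whole. The fingers move at their own pace and stop on an object; "newtons" is the grip in N (left out, the last holds). Time passes only in rows, so rows that repeat a pose let the fingers close. It gives the time, the measured TCP pose, the force, the opening and the grip force at its end, in the units of the state.
- readout.read_state(): the state, without advancing time (a new reading comes with each control period).
- optics.camera(name): name is "scene" or "top"; returns (picture, depth): 480x640x3 uint8, blue, green, red; 480x640 float32, m along the optical axis (not along the pixel's ray), 0 where there is no reading.
- optics.camera_params(name): a dict with "camera_matrix" (3x3 intrinsics, pixels), "k1" (the pictures are not rectified: a ray, as slopes to the right and down, at radius r is drawn at 1 + k1 r^2 times it, then the intrinsics apply), "view" (4x4, takes a point from world to camera coordinates). Camera axes: x right, y up, looking along -z (the intrinsics and any distortion apply to the point x, -y, -z); pixel columns grow to the right and rows downward; lengths in m; the calibration is good to about 2 mm. A picture is of the moment at which its call begins. camera_params takes no time and is no camera call.
- job_done(): hands the job in; it is judged then, once.
The state is a dict: "time_s": time; "joint_pos": joint angles; "dq": joint speeds; "tau": joint torques, N m; "ee_pos": TCP position; "tool_rot": TCP orientation; "contact_force": force on the tool from outside, world axes, zero at the start; "wrist_torque": the same for the moment, N m; "opening": opening from 0.0 (shut) to 1.0 (fully open); "gripper_force": force on a finger pad.
Only numpy, scipy, OpenCV 4.12 (cv2) and the standard library are available. Lean on these libraries where they do the work, as an engineer would, in place of code of your own. Each camera call takes 0.05 s, during which the arm holds its last target. There are 200 camera calls.

## Working session

There is one attempt and no reset: what is moved stays moved. The work goes in short steps, Python scripts to look and compute and a tool call to move; the robot and the scene stay as the last step left them, time stands still between calls to the robot, and variables do not carry over. Pictures are saved under pics/ and viewed, at most 14 in all, crops included, and the job is handed in when it is done.

Besides the shell and the picture viewer there is one more tool, called after ">>>" as a command line: name --argument value ..., lists and objects as JSON in quotes. move_arm: Moves the arm, as the interface text tells. Its arguments: {"type":"object","properties":{"moves":{"type":"string"},"newtons":{"type":"number"}},"required":["moves"]}

```bash
ls; mkdir -p pics; cat > h.py <<'E'
import numpy as np, cv2
from rig import readout, optics
def cam(n):
    im,d=optics.camera(n); return im,d,optics.camera_params(n)
def rays(p,uv):
    K=np.array(p["camera_matrix"],float); k=p["k1"]; V=np.array(p["view"])
    uv=np.asarray(uv,float).reshape(-1,2)
    s=cv2.undistortPoints(uv.reshape(-1,1,2),K,np.array([k,0,0,0,0.])).reshape(-1,2)
    d=np.c_[s[:,0],-s[:,1],-np.ones(len(s))]@V[:3,:3]
    c=-V[:3,:3].T@V[:3,3]
    return c,d
def onplane(p,uv,z):
    c,d=rays(p,uv); return c+d*((z-c[2])/d[:,2])[:,None]
def cloud(p,depth):
    v,u=np.nonzero(depth>0); c,d=rays(p,np.c_[u,v]); return u,v,c+d*depth[v,u][:,None]
def proj(p,X):
    V=np.array(p["view"]);K=np.array(p["camera_matrix"]);X=np.atleast_2d(X)@V[:3,:3].T+V[:3,3]
    a=X[:,:2]*[1,-1]/-X[:,2:];r2=(a**2).sum(1,keepdims=True);a=a*(1+p["k1"]*r2)
    return a@K[:2,:2].T+K[:2,2]
E
python3 - <<'E'
from h import *
for n in("scene","top"):
    im,d,p=cam(n); cv2.imwrite(f"pics/{n}0.png",im); np.savez(f"{n}0.npz",im=im,d=d); print(n,p)
s=readout.read_state(); print(s)
E
```

```text
pics
scene {'camera_matrix': array([[487.24014059,   0.        , 313.39504407],
       [  0.        , 487.24014059, 246.11403631],
       [  0.        ,   0.        ,   1.        ]]), 'k1': 0.031688137583860465, 'view': array([[ 0.61043885, -0.79204123,  0.00592496, -0.37983741],
       [ 0.34482993,  0.27248537,  0.89824498, -0.24748821],
       [-0.71306152, -0.54628053,  0.43945518, -0.95325468],
       [ 0.        ,  0.        ,  0.        ,  1.        ]])}
top {'camera_matrix': array([[558.95356378,   0.        , 317.80359654],
       [  0.        , 558.95356378, 234.50994375],
       [  0.        ,   0.        ,   1.        ]]), 'k1': -0.13262746223088132, 'view': array([[-1.11464006e-02, -9.99936154e-01, -1.85646557e-03,
        -5.71533785e-02],
       [ 9.93346615e-01, -1.12857268e-02,  1.14608613e-01,
        -5.42341961e-01],
       [-1.14622247e-01, -5.66640267e-04,  9.93408989e-01,
        -1.46619417e+00],
       [ 0.00000000e+00,  0.00000000e+00,  0.00000000e+00,
         1.00000000e+00]])}
{'time_s': 0.1, 'joint_pos': array([ 7.08980689e+01,  7.12752266e+00,  9.46245326e+01, -2.34232265e-03,
        7.83493031e+01, -4.73119990e+00]), 'dq': array([-0.04669466, -0.04020876, -0.18881976, -0.04004845, -0.04291211,
       -0.01922608]), 'tau': array([ 6.59055404e-04, -4.18875539e+01, -3.61099255e+01,  7.76187284e-02,
        4.60882368e-02, -3.34506456e-05]), 'ee_pos': array([0.16116775, 0.62912749, 0.21355301]), 'tool_rot': array([[-9.68712104e-01,  2.48186557e-01, -5.41082535e-04],
       [ 2.48187124e-01,  9.68710645e-01, -1.68473270e-03],
       [ 1.06024404e-04, -1.76631067e-03, -9.99998434e-01]]), 'contact_force': array([-0.56149031, -0.05792259, -0.03578649]), 'wrist_torque': array([-0.00795362,  0.01699537,  0.05862752]), 'gripper_force': 0.0, 'opening': 0.998806726567417}
```

View pics/scene0.png

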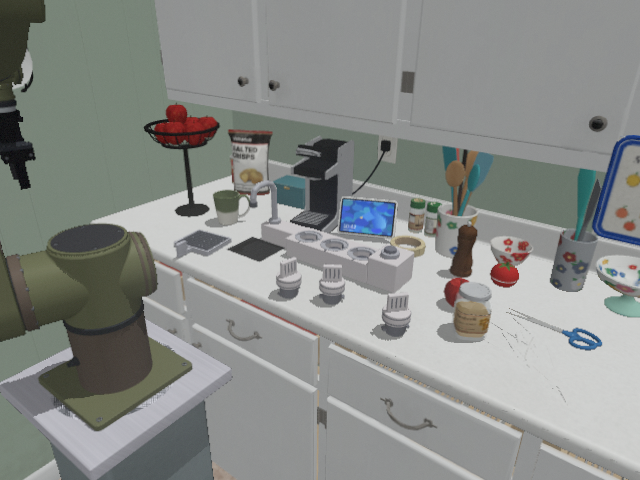

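View pics/top0.png

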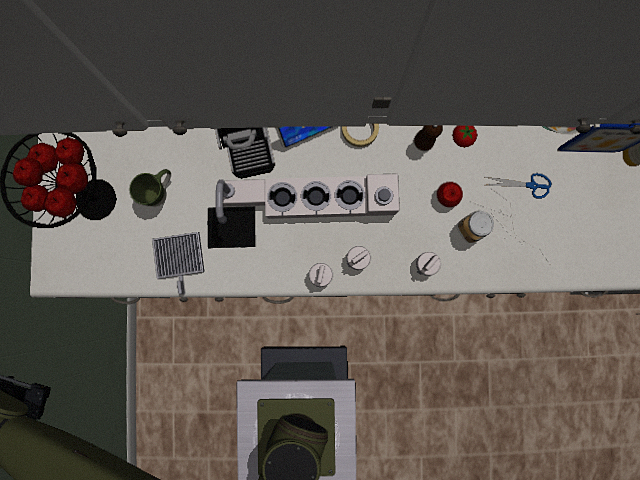

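The scene view shows three cartridges, the tray at upper left, its handle towards the cart, and the unit with three empty sockets. In the top view the cartridges are near (320,274), (358,258) and (429,263). The tray is at (178,255) with its handle at (181,287), and the button is at (383,196).

```bash
cat > m.py <<'E'
from h import *
import sys
def rect(P):
    c,s,a=cv2.minAreaRect((P[:,:2]*1000).astype(np.float32)); return np.round(c,1),np.round(s,1),round(a,1)
def comps(p,d,zlo,zhi,minn=8,roi=None):
    u,v,X=cloud(p,d); m=(X[:,2]>zlo)&(X[:,2]<zhi)
    if roi: m&=(X[:,0]>roi[0])&(X[:,0]<roi[1])&(X[:,1]>roi[2])&(X[:,1]<roi[3])
    M=np.zeros(d.shape,np.uint8);M[v[m],u[m]]=1
    n,L,st,ce=cv2.connectedComponentsWithStats(M)
    lab=L[v,u]*m
    for i in range(1,n):
        if st[i,4]>=minn:
            P=X[lab==i]; yield ce[i].round(1),len(P),P
if __name__=="__main__":
    f=np.load("top0.npz");d=f["d"];p=optics.camera_params("top")
    for lo,hi in((.085,.105),(.045,.063),(.07,.09),(.012,.022),(.03,.048)):
        print(lo,hi)
        for ce,n,P in comps(p,d,lo,hi,roi=(.25,.72,-.45,.45)): print(" ",ce,n,rect(P),P[:,2].mean().round(4),P[:,:2].mean(0).round(4))
    im=f["im"]; cv2.imwrite("pics/c0.png",cv2.resize(im[165:305,145:445],None,fx=2.6,fy=2.6,interpolation=cv2.INTER_CUBIC))
E
python3 m.py
```

```text
0.085 0.105
  [146.6 185. ] 320 (array([663.3, 383. ]), array([ 84.7, 100.4]), 8.1) 0.0939 [0.6708 0.3857]
  [383.4 195.2] 254 (array([ 638.2, -235.5]), array([45.4, 50.9]), 83.6) 0.0952 [ 0.6348 -0.2342]
  [226.6 189.7] 16 (array([654.8, 171.8]), array([ 7.1, 17. ]), 40.6) 0.095 [0.6543 0.1725]
  [359.1 256.4] 85 (array([ 477.2, -168.4]), array([11.8, 45.7]), 34.5) 0.0955 [ 0.4769 -0.1682]
  [431.7 262.3] 93 (array([ 459.9, -355.1]), array([12.7, 46.2]), 47.0) 0.0954 [ 0.4593 -0.3544]
  [320.1 273.7] 84 (array([434. , -68.4]), array([12. , 45.4]), 77.8) 0.095 [ 0.4338 -0.0681]
0.045 0.063
  [244.6 170.4] 77 (array([713.2, 126.3]), array([13., 66.]), 0.4) 0.0501 [0.7154 0.1319]
  [168.8 173.7] 9 (array([709.4, 338.3]), array([12.5,  5.8]), 87.6) 0.0539 [0.7092 0.3378]
  [299.2 194.8] 3623 (array([642.3,  -3.6]), array([101.9, 385.7]), 1.0) 0.055 [ 0.6458 -0.0148]
  [142.3 186.7] 91 (array([670.7, 405.8]), array([38.6, 67.9]), 58.0) 0.0529 [0.675  0.4102]
  [449.1 193.3] 372 (array([ 646.9, -416.8]), array([67.9, 64.6]), 2.6) 0.0566 [ 0.6458 -0.4158]
  [159.9 198.3] 23 (array([641.8, 
[... 3352 characters left out ...]
1.3, 53.7]), 1.7) 0.0406 [ 0.5968 -0.245 ]
  [278.6 216. ] 28 (array([591.7,  39.6]), array([ 1.9, 69.2]), 1.2) 0.0405 [0.5916 0.0411]
  [297.5 215.6] 10 (array([592.6,  -9.5]), array([19.2,  1.5]), 88.4) 0.0377 [ 0.5925 -0.0094]
  [311.4 215. ] 20 (array([593.6, -46.8]), array([ 1.7, 45.7]), 1.5) 0.0405 [ 0.5933 -0.0466]
  [326.6 214.8] 12 (array([594.1, -85.8]), array([21.4,  1.6]), 90.0) 0.0375 [ 0.5939 -0.0874]
  [460.  227.7] 17 (array([ 555.7, -445.9]), array([24.8,  3.5]), 13.2) 0.0386 [ 0.5549 -0.4461]
  [416.6 265.5] 8 (array([ 454.7, -324.9]), array([19.6,  2.4]), 8.0) 0.04 [ 0.4548 -0.3249]
  [179.7 287.1] 56 (array([404.2, 306.2]), array([32.8, 11.6]), 8.7) 0.0406 [0.4041 0.3056]
```

View pics/c0.png

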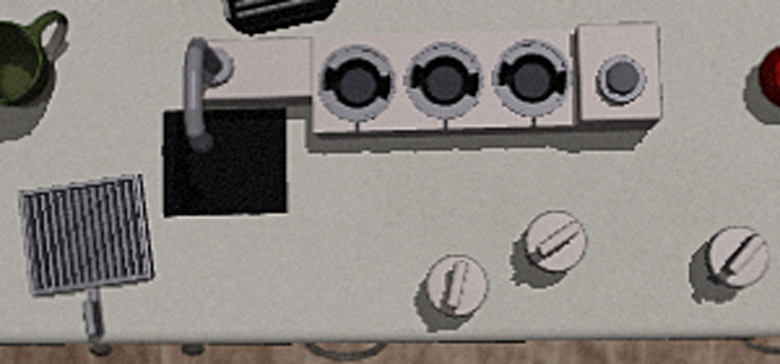

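```bash
cat > g.py <<'E'
from h import *
from scipy.spatial.transform import Rotation as Ro
import sys
def go(x,y,z,psi):
    s=readout.read_state();R=s["tool_rot"];p=s["ee_pos"];a=np.radians(psi);c,n=np.cos(a),np.sin(a)
    T=np.array([[-n,c,0],[c,n,0],[0,0,-1.]])
    d=R.T@(np.array([x,y,z])/1000-p)*1000
    print("at",(p*1000).round(1),"psi",np.degrees(np.arctan2(R[1,1],R[0,1])).round(1),"-> shift",d.round(1),"rot",np.degrees(Ro.from_matrix(R.T@T).as_rotvec()).round(1))
if __name__=="__main__": go(*map(float,sys.argv[1:5]))
E
python3 g.py 404 306 80 98
```

```text
at [161.2 629.1 213.6] psi 75.6 -> shift [-315.4 -252.5  134. ] rot [ -0.1  -0.  -22.4]
```

>>> move_arm --moves "-315 -252 134 0 0 -22 -0.2;-315 -252 134 0 0 -22 -0.2;-315 -252 134 0 0 -22 -0.2;-315 -252 134 0 0 -22 -0.2;-315 -252 134 0 0 -22 -0.2;-315 -252 134 0 0 -22 -0.2;-315 -252 134 0 0 -22 -0.2;-315 -252 134 0 0 -22 -0.2" --newtons 30

```text
time_s: 0.9
ee_pos: [0.3902, 0.3246, 0.0878]
tool_rot: [[-0.991, -0.133, 0.0], [-0.133, 0.991, 0.0], [-0.0, 0.0, -1.0]]
contact_force: [0.3, 0.4, -0.8]
opening: 0.415
gripper_force: 0.0
```

>>> move_arm --moves "0 0 0 0 0 0 -0.2;0 0 0 0 0 0 -0.2"

```text
time_s: 1.1
ee_pos: [0.3896, 0.3254, 0.0879]
tool_rot: [[-0.991, -0.13, -0.002], [-0.13, 0.991, -0.0], [0.002, -0.0, -1.0]]
contact_force: [-0.4, -0.2, 0.2]
opening: 0.4
gripper_force: 0.0
```

```bash
python3 g.py 404 306 12 98.2
```

```text
at [389.6 325.4  87.9] psi 97.5 -> shift [-11.9 -21.1  75.9] rot [-0.  -0.1 -0.7]
```

>>> move_arm --moves "-12 -21 10 0 0 -1 -0.2;-12 -21 30 0 0 -1 -0.2;-12 -21 55 0 0 -1 -0.2;-12 -21 76 0 0 -1 -0.2;-12 -21 76 0 0 -1 -0.2;-12 -21 76 0 0 -1 -0.2"

```text
time_s: 1.7
ee_pos: [0.4039, 0.3084, 0.0131]
tool_rot: [[-0.988, -0.152, 0.0], [-0.152, 0.988, 0.0], [-0.0, 0.0, -1.0]]
contact_force: [0.1, 0.6, 0.1]
opening: 0.399
gripper_force: 0.0
```

```bash
python3 g.py 404 306 12 98.2; python3 - <<'E'
from m import *
im,d,p=cam("top"); 
for ce,n,P in comps(p,d,.012,.022,minn=300,roi=(.3,.6,.2,.42)): print(rect(P))
im,d,p=cam("scene");print(proj(p,[.404,.306,.02]));cv2.imwrite("pics/s1.png",cv2.resize(im[170:290,130:290],None,fx=4,fy=4))
E
```

```text
at [403.9 308.4  13.1] psi 98.7 -> shift [ 0.3 -2.4  1.1] rot [0.  0.  0.5]
(array([497.6, 320.2]), array([100.5, 131.9]), 8.0)
[[182.39630491 248.49751695]]
```

View pics/s1.png

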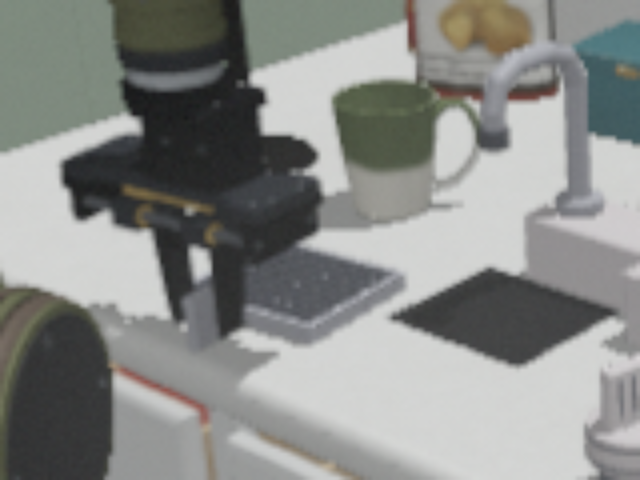

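The crop shows the fingers straddling the tray's fin at about (210,310), with the mug and spout clear. I'll close them.

>>> move_arm --moves "0 -1 0 0 0 0 -1;0 -1 0 0 0 0 -1;0 -1 0 0 0 0 -1;0 -1 0 0 0 0 -1;0 -1 0 0 0 0 -1;0 -1 0 0 0 0 -1" --newtons 35

```text
time_s: 2.4
ee_pos: [0.4046, 0.3062, 0.0129]
tool_rot: [[-0.989, -0.15, 0.0], [-0.15, 0.989, 0.0], [-0.0, 0.0, -1.0]]
contact_force: [-1.2, -0.4, 3.1]
opening: 0.104
gripper_force: 35.0
```

```bash
python3 g.py 462 174 13 91; python3 - <<'E'
from m import *
im,d,p=cam("top"); 
for ce,n,P in comps(p,d,.012,.022,minn=300,roi=(.3,.6,.2,.42)): print(rect(P))
E
```

```text
at [404.6 306.2  12.9] psi 98.6 -> shift [ -37.  -139.3   -0.2] rot [0.  0.  7.6]
(array([495.7, 320.8]), array([104.3, 131.8]), 8.6)
```

>>> move_arm --moves "-3 -12 0 0 0 0.5 -1;-8 -30 0 0 0 1.5 -1;-13 -50 0 0 0 2.7 -1;-19 -72 0 0 0 4 -1;-25 -94 0 0 0 5.3 -1;-31 -116 0 0 0 6.5 -1;-35 -132 0 0 0 7.3 -1;-37 -139 0 0 0 7.6 -1"

```text
time_s: 3.25
ee_pos: [0.4624, 0.1735, 0.0129]
tool_rot: [[-1.0, -0.016, 0.0], [-0.016, 1.0, 0.001], [-0.0, 0.001, -1.0]]
contact_force: [-1.2, 5.2, 3.0]
opening: 0.102
gripper_force: 35.0
```

>>> move_arm --moves "0 0 0 0 0 0 -1;0 0 0 0 0 0 -1"

```text
time_s: 3.45
ee_pos: [0.4626, 0.1735, 0.0129]
tool_rot: [[-1.0, -0.018, 0.001], [-0.018, 1.0, -0.002], [-0.001, -0.002, -1.0]]
contact_force: [1.4, -4.6, 2.3]
opening: 0.105
gripper_force: 35.0
```

```bash
python3 g.py 482 174 13 91; python3 - <<'E'
from m import *
im,d,p=cam("top"); cv2.imwrite("pics/t2.png",cv2.resize(im[165:305,145:445],None,fx=2.6,fy=2.6))
for ce,n,P in comps(p,d,.012,.022,minn=300,roi=(.3,.63,.05,.42)): print(rect(P))
E
```

```text
at [462.6 173.5  12.9] psi 91.0 -> shift [-19.4   0.2  -0.1] rot [-0.1  0.1  0. ]
(array([554.9, 175.6]), array([103.4, 127.1]), 0.3)
```

View pics/t2.png

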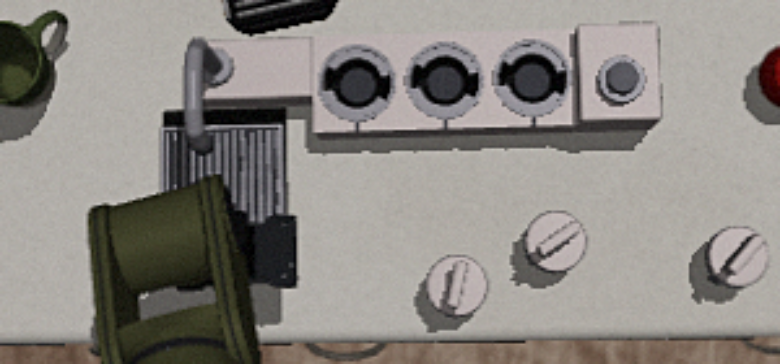

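The tray now lies squarely over the mat, with about 17 mm of dark mat still showing behind it at (225,118). I'll push it in gently until it touches.

>>> move_arm --moves "-5 0 0 0 0 0 -1;-10 0 0 0 0 0 -1;-14 0 0 0 0 0 -1;-17 0 0 0 0 0 -1;-19 0 0 0 0 0 -1;-21 0 0 0 0 0 -1;-21 0 0 0 0 0 -1"

```text
time_s: 4.2
ee_pos: [0.4799, 0.1755, 0.0127]
tool_rot: [[-1.0, -0.019, -0.007], [-0.019, 1.0, -0.0], [0.007, -0.0, -1.0]]
contact_force: [-11.6, -0.5, 13.4]
opening: 0.104
gripper_force: 35.0
```

```bash
python3 - <<'E'
from m import *
print(readout.read_state()["contact_force"])
im,d,p=cam("top")
for ce,n,P in comps(p,d,.012,.022,minn=300,roi=(.3,.65,.05,.42)): print(rect(P),P.max(0),P.min(0))
E
```

```text
[-11.61114224  -0.49284196  13.41621432]
(array([575.9, 153.3]), array([102.1,  79.6]), 2.0) [0.6274784  0.19465944 0.02199647] [0.52538127 0.11290508 0.01200146]
```

>>> move_arm --moves "2 0 0 0 0 0 -1;2 0 0 0 0 0 -1;2 0 0 0 0 0 -0.5;2 0 0 0 0 0 -0.4;2 0 0 0 0 0 -0.4;2 0 -40 0 0 0 -0.4;2 0 -90 0 0 0 -0.4;2 0 -140 0 0 0 -0.4"

```text
time_s: 5.05
ee_pos: [0.48, 0.1744, 0.1531]
tool_rot: [[-1.0, -0.018, -0.002], [-0.018, 1.0, -0.001], [0.002, -0.001, -1.0]]
contact_force: [1.0, -0.0, -0.3]
opening: 0.303
gripper_force: 0.0
```

```bash
python3 g.py 434 -68.5 125 77.8; python3 - <<'E'
from m import *
im,d,p=cam("top")
for ce,n,P in comps(p,d,.085,.105,minn=50,roi=(.35,.54,-.45,.1)): print(rect(P))
E
```

```text
at [480.  174.4 153.1] psi 91.0 -> shift [  50.3 -242.    28.3] rot [-0.  -0.1 13.2]
(array([ 477. , -168.2]), array([11.8, 45.2]), 34.6)
(array([ 459.5, -354.8]), array([12.5, 45.8]), 50.0)
(array([433.9, -68.1]), array([12.5, 44.9]), 76.7)
```

>>> move_arm --moves "50 -242 20 0 0 13 -0.1;50 -242 20 0 0 13 -0.1;50 -242 20 0 0 13 -0.1;50 -242 20 0 0 13 -0.1;50 -242 20 0 0 13 -0.1;50 -242 20 0 0 13 -0.1;50 -242 20 0 0 13 -0.1"

```text
time_s: 5.8
ee_pos: [0.435, -0.069, 0.1322]
tool_rot: [[-0.978, 0.21, -0.0], [0.21, 0.978, 0.001], [0.0, 0.001, -1.0]]
contact_force: [0.2, 1.1, 0.1]
opening: 0.45
gripper_force: 0.0
```

```bash
python3 g.py 434 -68.4 61 77.3
```

```text
at [435.  -69.  132.2] psi 77.8 -> shift [ 1.1  0.3 71.2] rot [ 0.  -0.   0.5]
```

>>> move_arm --moves "1 0 30 0 0 0.5 -0.1;1 0 60 0 0 0.5 -0.1;1 0 71 0 0 0.5 -0.1;1 0 71 0 0 0.5 -0.1;1 0 71 0 0 0.5 -1;1 0 71 0 0 0.5 -1;1 0 71 0 0 0.5 -1;1 0 71 0 0 0.5 -1" --newtons 40

```text
time_s: 6.6
ee_pos: [0.435, -0.0682, 0.0626]
tool_rot: [[-0.976, 0.216, 0.002], [0.216, 0.976, -0.001], [-0.002, -0.0, -1.0]]
contact_force: [-0.0, 0.2, 0.7]
opening: 0.17
gripper_force: 0.3
```

>>> move_arm --moves "0 0 0 0 0 0 -1;0 0 -30 0 0 0 -1;0 0 -70 0 0 0 -1;0 0 -90 0 0 0 -1;0 0 -90 0 0 0 -1"

```text
time_s: 7.1
ee_pos: [0.4365, -0.0687, 0.1552]
tool_rot: [[-0.976, 0.216, 0.007], [0.216, 0.976, -0.002], [-0.007, -0.0, -1.0]]
contact_force: [-0.5, 1.3, -1.6]
opening: 0.124
gripper_force: 40.0
```

```bash
python3 g.py 643.2 -58.2 151 -9; python3 - <<'E'
from m import *
print(readout.read_state()["ee_pos"])
for n in("top","scene"):
    im,d,p=cam(n)
    for ce,k,P in comps(p,d,.12,.16,minn=20,roi=(.35,.54,-.15,.1)): print(n,rect(P),P[:,2].max())
E
```

```text
at [436.5 -68.7 155.2] psi 77.5 -> shift [-199.5   55.     5.6] rot [ 0.3  0.3 86.5]
[ 0.43648398 -0.06873091  0.15520003]
scene (array([424.9, -71.8]), array([52.8, 62. ]), 39.3) 0.159439689070009
```

```bash
python3 g.py 641.5 30.6 151 -9
```

```text
at [433.9 -68.  150.8] psi 77.5 -> shift [-181.4  141.1   -0.3] rot [-0.  -0.  86.5]
```

>>> move_arm --moves "-20 16 0 0 0 8.5 -1;-45 35 0 0 0 17 -1;-70 54 0 0 0 25.5 -1;-95 74 0 0 0 34 -1;-120 93 0 0 0 42.5 -1;-145 112 0 0 0 51 -1;-165 128 0 0 0 59.5 -1;-181 142 0 0 0 68 -1"

```text
time_s: 8.0
ee_pos: [0.6411, 0.0323, 0.1477]
tool_rot: [[-0.16, 0.987, -0.005], [0.987, 0.16, 0.0], [0.001, -0.005, -1.0]]
contact_force: [-0.3, -0.1, -2.4]
opening: 0.123
gripper_force: 40.0
```

>>> move_arm --moves "0 0 0 0 0 8.5 -1;0 0 0 0 0 17 -1;0 0 0 0 0 18.5 -1;0 0 0 0 0 18.5 -1;0 0 0 0 0 18.5 -1;0 0 0 0 0 18.5 -1"

```text
time_s: 8.6
ee_pos: [0.6414, 0.0314, 0.1511]
tool_rot: [[0.155, 0.988, -0.001], [0.988, -0.155, 0.0], [-0.0, -0.001, -1.0]]
contact_force: [0.6, -0.5, -1.9]
opening: 0.123
gripper_force: 40.0
```

```bash
python3 g.py 641.6 31.8 122 -9; python3 - <<'E'
from m import *
s=readout.read_state();print(s["ee_pos"],s["opening"],s["gripper_force"],s["contact_force"])
im,d,p=cam("scene");cv2.imwrite("pics/s3.png",cv2.resize(im[150:300,220:420],None,fx=3.5,fy=3.5))
for n in("top","scene"):
    im,d,p=cam(n)
    for ce,k,P in comps(p,d,.11,.15,minn=20,roi=(.55,.7,-.1,.1)): print(n,rect(P),P[:,2].max(),P[:,2].min())
E
```

```text
at [641.4  31.4 151.1] psi -8.9 -> shift [ 0.4  0.2 29.1] rot [-0.   0.   0.1]
[0.6413564  0.0314049  0.15111259] 0.12275054908062208 39.99959170818329 [ 0.62716406 -0.45717073 -1.94824171]
scene (array([632.4,  32.3]), array([55.1, 62.1]), 19.0) 0.1498560246761182 0.11028086533327042
```

View pics/s3.png

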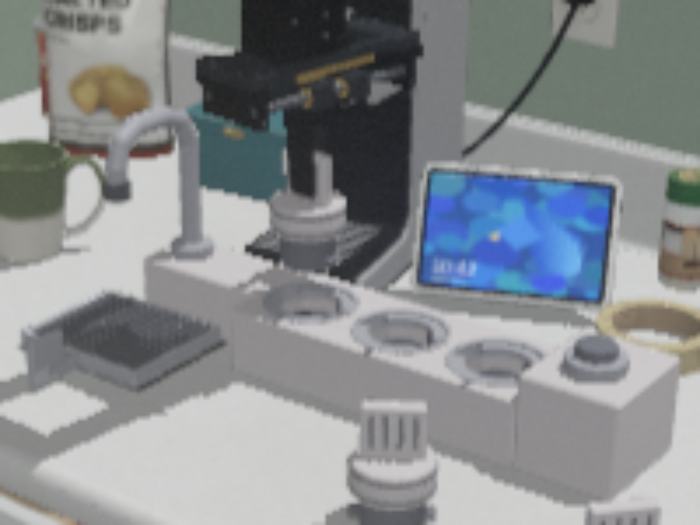

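The cartridge hangs upright above the left socket at (305,230) in the crop, and the tray is in place. I'll lower it.

>>> move_arm --moves "0 0 12 0 0 0 -1;0 0 24 0 0 0 -1;0 0 32 0 0 0 -1;0 0 38 0 0 0 -1;0 0 43 0 0 0 -1;0 0 46 0 0 0 -1;0 0 46 0 0 0 -1"

```text
time_s: 9.45
ee_pos: [0.6406, 0.0306, 0.1046]
tool_rot: [[0.156, 0.988, -0.003], [0.988, -0.156, -0.002], [-0.002, -0.003, -1.0]]
contact_force: [-3.6, -2.4, -1.5]
opening: 0.123
gripper_force: 40.0
```

>>> move_arm --moves "-0.7 -0.8 4 0 0 0 -1;-0.7 -0.8 8 0 0 0 -1;-0.7 -0.8 11 0 0 0 -1;-0.7 -0.8 13 0 0 0 -1;-0.7 -0.8 13 0 0 0 -1;-0.7 -0.8 13 0 0 0 -1"

```text
time_s: 10.05
ee_pos: [0.6407, 0.0303, 0.0937]
tool_rot: [[0.156, 0.988, -0.001], [0.988, -0.156, -0.001], [-0.001, -0.0, -1.0]]
contact_force: [-5.8, -3.5, 5.9]
opening: 0.122
gripper_force: 40.0
```

>>> move_arm --moves "-1.2 -1.5 0 0 0 0 -1;-1.2 -1.5 0 0 0 0 -1;-1.2 -1.5 0 0 0 0 -1"

```text
time_s: 10.35
ee_pos: [0.6403, 0.0301, 0.0938]
tool_rot: [[0.156, 0.988, 0.003], [0.988, -0.156, 0.0], [0.001, 0.003, -1.0]]
contact_force: [-0.4, -1.1, 4.5]
opening: 0.127
gripper_force: 40.0
```

```bash
python3 -c "
from h import *
s=readout.read_state();print(s['ee_pos'],s['contact_force'],s['wrist_torque'])"
```

```text
[0.64032109 0.03010913 0.09378184] [-0.4205387  -1.11529827  4.54661027] [-0.3239217   0.15094177 -0.09385693]
```

>>> move_arm --moves "0 0 0.8 0 0 5 -1;0 0 0.8 0 0 13 -1;0 0 0.8 0 0 21 -1;0 0 0.8 0 0 29 -1;0 0 0.8 0 0 37 -1"

```text
time_s: 10.85
ee_pos: [0.6388, 0.0309, 0.0921]
tool_rot: [[0.723, 0.691, -0.001], [0.691, -0.723, 0.001], [0.0, -0.002, -1.0]]
contact_force: [-4.0, 1.1, 5.1]
opening: 0.125
gripper_force: 40.0
```

```bash
python3 -c "
from h import *
s=readout.read_state();print(s['ee_pos'],s['contact_force'],s['wrist_torque'],s['tool_rot'])"
```

```text
[0.63875486 0.03085792 0.09212964] [-4.0359451   1.08490355  5.0776996 ] [0.12424882 0.89905066 0.10273968] [[ 7.22674545e-01  6.91187498e-01 -1.15985364e-03]
 [ 6.91188456e-01 -7.22673163e-01  1.42031658e-03]
 [ 1.43509961e-04 -1.82810408e-03 -9.99998319e-01]]
```

>>> move_arm --moves "0 0 0 0 0 8 -1;0 0 0 0 0 16 -1;0 0 0 0 0 24 -1;0 0 0 0 0 32 -1;0 0 0 0 0 39 -1;0 0 0 0 0 43 -1;0 0 0 0 0 45 -1;0 0 0 0 0 45 -1"

```text
time_s: 11.65
ee_pos: [0.6393, 0.0301, 0.0924]
tool_rot: [[1.0, -0.016, 0.0], [-0.016, -1.0, -0.0], [0.0, 0.0, -1.0]]
contact_force: [-2.8, -2.1, 4.9]
opening: 0.128
gripper_force: 40.0
```

```bash
python3 -c "
from h import *
s=readout.read_state();print(s['ee_pos'],s['contact_force'],s['wrist_torque'],s['tool_rot'])"
```

```text
[0.63926019 0.0301127  0.09238961] [-2.80635986 -2.05980943  4.89276996] [-0.30104387  0.77789863  0.28376485] [[ 9.99867833e-01 -1.62565334e-02  2.02146860e-04]
 [-1.62564535e-02 -9.99867779e-01 -3.90807743e-04]
 [ 2.08473311e-04  3.87469901e-04 -9.99999903e-01]]
```

>>> move_arm --moves "0 0 0 0 0 0 -0.4;0 0 0 0 0 0 -0.4;0 0 0 0 0 0 -0.4;0 0 -30 0 0 0 -0.4;0 0 -70 0 0 0 -0.4;0 0 -90 0 0 0 -0.4"

```text
time_s: 12.25
ee_pos: [0.6405, 0.0302, 0.1851]
tool_rot: [[1.0, -0.017, 0.004], [-0.017, -1.0, 0.0], [0.004, -0.0, -1.0]]
contact_force: [1.0, -1.4, 0.7]
opening: 0.303
gripper_force: 0.0
```

```bash
python3 g.py 477.1 -168.3 135 34.6;  python3 - <<'E'
from m import *
im,d,p=cam("scene")
for ce,k,P in comps(p,d,.117,.14,minn=10,roi=(.55,.7,-.1,.1)): print(rect(P),P[:,2].max())
E
```

```text
at [640.5  30.2 185.1] psi -91.0 -> shift [-160.3  201.2   49.3] rot [   0.3   -0.2 -125.6]
(array([640. ,  28.9]), array([12.1, 48.3]), 88.4) 0.13072470433123395
```

>>> move_arm --moves "-20 25 0 0 0 -8.5 -0.1;-45 55 0 0 0 -17 -0.1;-75 95 0 0 0 -25.5 -0.1;-105 132 0 0 0 -34 -0.1;-135 170 0 0 0 -42.5 -0.1;-155 195 20 0 0 -51 -0.1;-160 201 35 0 0 -59.5 -0.1;-160 201 49 0 0 -68 -0.1"

```text
time_s: 13.1
ee_pos: [0.474, -0.1691, 0.1308]
tool_rot: [[0.399, 0.917, -0.001], [0.917, -0.399, 0.001], [0.0, -0.001, -1.0]]
contact_force: [0.5, 0.7, 0.0]
opening: 0.447
gripper_force: 0.0
```

>>> move_arm --moves "0 0 0 0 0 -8.5 -0.1;0 0 0 0 0 -17 -0.1;0 0 0 0 0 -25.5 -0.1;0 0 0 0 0 -34 -0.1;0 0 0 0 0 -42.5 -0.1;0 0 0 0 0 -51 -0.1;0 0 0 0 0 -57.5 -0.1;0 0 0 0 0 -57.5 -0.1"

```text
time_s: 13.9
ee_pos: [0.4752, -0.1679, 0.1315]
tool_rot: [[-0.556, 0.831, -0.001], [0.831, 0.556, 0.001], [0.001, -0.001, -1.0]]
contact_force: [0.1, 0.4, -0.6]
opening: 0.45
gripper_force: 0.0
```

```bash
python3 g.py 477.1 -168.3 62 34.6;  python3 - <<'E'
from m import *
im,d,p=cam("scene")
for ce,k,P in comps(p,d,.085,.105,minn=10,roi=(.35,.54,-.45,.1)): print(rect(P),P[:,2].max())
im,d,p=cam("top")
for ce,k,P in comps(p,d,.085,.105,minn=10,roi=(.35,.54,-.45,.1)): print(rect(P),P[:,2].max())
E
```

```text
at [ 475.2 -167.9  131.5] psi 33.8 -> shift [-1.5  1.4 69.5] rot [-0.  -0.1 -0.8]
(array([ 471. , -171.8]), array([15.4, 43.4]), 39.1) 0.09584926035219499
(array([ 456. , -355.4]), array([17. , 44.9]), 45.5) 0.09612313326951105
(array([ 459.9, -354.9]), array([13. , 46.4]), 48.2) 0.10227663402466591
```

>>> move_arm --moves "-1.5 1.2 30 0 0 -0.8 -0.1;-1.5 1.2 58 0 0 -0.8 -0.1;-1.5 1.2 69.5 0 0 -0.8 -0.1;-1.5 1.2 69.5 0 0 -0.8 -0.1;-1.5 1.2 69.5 0 0 -0.8 -1;-1.5 1.2 69.5 0 0 -0.8 -1;-1.5 1.2 69.5 0 0 -0.8 -1;-1.5 1.2 69.5 0 0 -0.8 -1"

```text
time_s: 14.8
ee_pos: [0.4782, -0.1692, 0.0644]
tool_rot: [[-0.568, 0.823, 0.002], [0.823, 0.568, -0.001], [-0.002, 0.001, -1.0]]
contact_force: [-1.0, -0.3, 1.0]
opening: 0.17
gripper_force: 0.4
```

>>> move_arm --moves "0 0 0 0 0 0 -1;0 0 0 0 0 0 -1"

```text
time_s: 15.0
ee_pos: [0.4777, -0.1689, 0.0636]
tool_rot: [[-0.568, 0.823, 0.001], [0.823, 0.568, -0.0], [-0.0, 0.0, -1.0]]
contact_force: [-1.0, -0.3, 1.2]
opening: 0.126
gripper_force: 40.0
```

```bash
python3 g.py 641.9 -59.9 151 -9
```

```text
at [ 477.7 -168.9   63.6] psi 34.6 -> shift [ -3.5 197.  -87.3] rot [ 0.   0.  43.6]
```

>>> move_arm --moves "0 0 -30 0 0 0 -1;0 0 -70 0 0 0 -1;0 20 -87 0 0 8 -1;0 60 -87 0 0 16 -1;-1 105 -87 0 0 24.5 -1;-2 150 -87 0 0 33 -1;-3 180 -87 0 0 41 -1;-3.5 197 -87 0 0 43.5 -1"

```text
time_s: 15.8
ee_pos: [0.643, -0.058, 0.1492]
tool_rot: [[0.156, 0.988, -0.001], [0.988, -0.156, 0.001], [0.0, -0.001, -1.0]]
contact_force: [-0.6, 1.0, -2.6]
opening: 0.125
gripper_force: 40.0
```

>>> move_arm --moves "0 0 0 0 0 0 -1;0 0 0 0 0 0 -1;0 0 0 0 0 0 -1;0 0 0 0 0 0 -1"

```text
time_s: 16.2
ee_pos: [0.6409, -0.0605, 0.1501]
tool_rot: [[0.155, 0.988, -0.0], [0.988, -0.155, -0.0], [-0.0, -0.0, -1.0]]
contact_force: [-0.1, 0.0, -1.6]
opening: 0.128
gripper_force: 40.0
```

```bash
python3 g.py 641.9 -59.9 109 -9; python3 - <<'E'
from m import *
im,d,p=cam("scene")
s=readout.read_state();print(s["ee_pos"],s["opening"],s["gripper_force"],s["contact_force"])
for ce,k,P in comps(p,d,.10,.15,minn=10,roi=(.55,.7,-.12,.0)): print(rect(P),P[:,2].max())
E
```

```text
at [640.9 -60.5 150.1] psi -8.9 -> shift [ 0.7  0.9 41.1] rot [-0.   0.   0.1]
[ 0.6410578  -0.06047433  0.15025103] 0.12230005749055547 39.9994432926178 [ 0.33734797 -0.75287378 -2.49501414]
(array([632.2, -64.1]), array([56. , 60.7]), 28.3) 0.1498600263724032
```

>>> move_arm --moves "0.5 0.7 12 0 0 0 -1;0.5 0.7 24 0 0 0 -1;0.5 0.7 32 0 0 0 -1;0.5 0.7 38 0 0 0 -1;0.5 0.7 42 0 0 0 -1;0.5 0.7 44 0 0 0 -1;0.5 0.7 44 0 0 0 -1"

```text
time_s: 16.95
ee_pos: [0.6425, -0.0595, 0.1061]
tool_rot: [[0.155, 0.988, -0.0], [0.988, -0.155, 0.0], [0.0, -0.0, -1.0]]
contact_force: [-0.7, 0.2, -1.1]
opening: 0.124
gripper_force: 40.0
```

>>> move_arm --moves "0 0 4 0 0 0 -1;0 0 8 0 0 0 -1;0 0 10.5 0 0 0 -1;0 0 12 0 0 0 -1;0 0 12 0 0 0 -1;0 0 12 0 0 0 -1;0 0 12 0 0 0 -1"

```text
time_s: 17.65
ee_pos: [0.6433, -0.0596, 0.0951]
tool_rot: [[0.155, 0.988, 0.002], [0.988, -0.155, -0.0], [0.0, 0.002, -1.0]]
contact_force: [1.0, -0.2, 3.1]
opening: 0.126
gripper_force: 40.0
```

>>> move_arm --moves "0 0 1.8 0 0 0 -1;0 0 1.8 0 0 0 -1;0 0 1.8 0 0 5 -1;0 0 1.8 0 0 13 -1;0 0 1.8 0 0 21 -1"

```text
time_s: 18.15
ee_pos: [0.6426, -0.0598, 0.0928]
tool_rot: [[0.503, 0.864, 0.0], [0.864, -0.503, -0.001], [-0.001, 0.0, -1.0]]
contact_force: [1.2, -0.2, 4.5]
opening: 0.122
gripper_force: 40.0
```

```bash
cat > st.py <<'E'
from h import *
s=readout.read_state();R=s['tool_rot'];print(s['ee_pos'].round(4),s['contact_force'].round(1),s['wrist_torque'].round(2),"wing",np.degrees(np.arctan2(R[1,0],R[0,0])).round(1))
E
python3 st.py
```

```text
[ 0.6426 -0.0598  0.0928] [ 1.2 -0.2  4.5] [-0.22 -0.04  0.06] wing 59.8
```

>>> move_arm --moves "0 0 0 0 0 8.4 -1;0 0 0 0 0 16.8 -1;0 0 0 0 0 25.2 -1;0 0 0 0 0 33.6 -1;0 0 0 0 0 42 -1;0 0 0 0 0 50 -1;0 0 0 0 0 57 -1;0 0 0 0 0 61 -1"

```text
time_s: 18.95
ee_pos: [0.6421, -0.0599, 0.0926]
tool_rot: [[1.0, -0.019, -0.001], [-0.019, -1.0, -0.001], [-0.001, 0.001, -1.0]]
contact_force: [-0.7, -2.1, 5.8]
opening: 0.126
gripper_force: 40.0
```

>>> move_arm --moves "0 0 0 0 0 0 -1;0 0 0 0 0 0 -1"

```text
time_s: 19.15
ee_pos: [0.6421, -0.06, 0.0926]
tool_rot: [[1.0, -0.015, -0.001], [-0.015, -1.0, -0.001], [-0.001, 0.001, -1.0]]
contact_force: [0.7, -1.6, 5.2]
opening: 0.124
gripper_force: 40.0
```

```bash
python3 st.py
```

```text
[ 0.6421 -0.06    0.0926] [ 0.7 -1.6  5.2] [-0.34  0.28  0.19] wing -0.9
```

Locked at the stop, so I'll release it and check before going for the third cartridge.

>>> move_arm --moves "0 0 0 0 0 0 -0.4;0 0 0 0 0 0 -0.4;0 0 0 0 0 0 -0.4;0 0 -30 0 0 0 -0.4;0 0 -70 0 0 0 -0.4;0 0 -90 0 0 0 -0.4"

```text
time_s: 19.75
ee_pos: [0.6433, -0.0596, 0.1852]
tool_rot: [[1.0, -0.016, 0.003], [-0.016, -1.0, -0.0], [0.003, 0.0, -1.0]]
contact_force: [-1.2, -0.8, 0.0]
opening: 0.298
gripper_force: 0.0
```

```bash
python3 - <<'E'
from m import *
im,d,p=cam("scene")
for ce,k,P in comps(p,d,.117,.14,minn=10,roi=(.55,.7,-.1,.1)): print(rect(P),P[:,2].max())
im,d,p=cam("top")
for ce,k,P in comps(p,d,.085,.105,minn=10,roi=(.35,.54,-.45,.1)): print(rect(P),P[:,2].max())
for ce,n,P in comps(p,d,.012,.022,minn=300,roi=(.3,.65,.05,.42)): print("tray",rect(P))
E
python3 g.py 459.7 -355 135 48
```

```text
(array([637.8,  29.1]), array([47.3, 15. ]), 0.0) 0.13145019798710733
(array([639.8, -61.7]), array([13.1, 49.3]), 86.9) 0.13101958272003178
(array([ 459.4, -355.1]), array([13. , 47.1]), 48.8) 0.10400721446059369
tray (array([570.1, 178.4]), array([113.8, 127.6]), 0.9)
at [644.5 -59.8 186.4] psi -90.9 -> shift [-180.4  298.1   50.6] rot [ 5.000e-01 -1.000e-01 -1.389e+02]
```

>>> move_arm --moves "-25 30 0 0 0 5 -0.1;-50 70 0 0 0 12 -0.1;-80 115 0 0 0 20 -0.1;-110 160 0 0 0 28 -0.1;-135 205 0 0 0 35 -0.1;-160 250 20 0 0 41 -0.1;-175 285 40 0 0 41 -0.1;-180 298 50 0 0 41 -0.1"

```text
time_s: 20.65
ee_pos: [0.4542, -0.3559, 0.1283]
tool_rot: [[0.742, -0.67, -0.004], [-0.67, -0.742, 0.003], [-0.005, 0.001, -1.0]]
contact_force: [0.8, 1.1, -0.7]
opening: 0.453
gripper_force: 0.0
```

>>> move_arm --moves "0 0 0 0 0 0 -0.1;0 0 0 0 0 0 -0.1;0 0 0 0 0 0 -0.1"

```text
time_s: 20.95
ee_pos: [0.4583, -0.3536, 0.1323]
tool_rot: [[0.745, -0.667, -0.0], [-0.667, -0.745, 0.001], [-0.0, -0.0, -1.0]]
contact_force: [0.6, 0.2, -0.4]
opening: 0.449
gripper_force: 0.0
```

```bash
python3 g.py 459.6 -355 62 -131.7; python3 st.py
```

```text
at [ 458.3 -353.6  132.3] psi -131.8 -> shift [ 2.   0.2 70.3] rot [-0.   0.  -0.1]
[ 0.4583 -0.3536  0.1323] [ 0.6  0.2 -0.4] [-0.01  0.13 -0.  ] wing -41.8
```

>>> move_arm --moves "1.7 0 30 0 0 0 -0.1;1.7 0 58 0 0 0 -0.1;1.7 0 70 0 0 0 -0.1;1.7 0 70 0 0 0 -0.1;1.7 0 70 0 0 0 -1;1.7 0 70 0 0 0 -1;1.7 0 70 0 0 0 -1;1.7 0 70 0 0 0 -1"

```text
time_s: 21.75
ee_pos: [0.4596, -0.3562, 0.0636]
tool_rot: [[0.744, -0.668, 0.001], [-0.668, -0.744, -0.001], [0.002, 0.0, -1.0]]
contact_force: [0.5, 0.8, -0.5]
opening: 0.174
gripper_force: 0.0
```

>>> move_arm --moves "0 0 0 0 0 0 -1;0 0 0 0 0 0 -1;0 0 0 0 0 0 -1"

```text
time_s: 22.05
ee_pos: [0.4593, -0.3562, 0.0632]
tool_rot: [[0.744, -0.668, 0.001], [-0.668, -0.744, -0.001], [0.001, 0.0, -1.0]]
contact_force: [-1.2, -1.1, 3.9]
opening: 0.127
gripper_force: 40.0
```

```bash
python3 g.py 643.7 -149.8 151 -9; python3 st.py
```

```text
at [ 459.3 -356.2   63.2] psi -131.9 -> shift [  -0.5 -276.7  -87.9] rot [ 1.000e-01 -0.000e+00 -1.229e+02]
[ 0.4593 -0.3562  0.0632] [-1.2 -1.1  3.9] [0.02 0.35 0.03] wing -41.9
```

>>> move_arm --moves "0 0 -30 0 0 0 -1;0 0 -75 0 0 0 -1;0 -20 -110 0 0 -8 -1;0 -65 -110 0 0 -16 -1;0 -110 -110 0 0 -24 -1;0 -155 -110 0 0 -32 -1;0 -195 -110 0 0 -40 -1;0 -230 -110 0 0 -48 -1"

```text
time_s: 22.85
ee_pos: [0.6133, -0.1824, 0.1713]
tool_rot: [[0.994, 0.113, -0.001], [0.113, -0.994, 0.001], [-0.001, -0.001, -1.0]]
contact_force: [0.4, -0.2, -2.1]
opening: 0.127
gripper_force: 40.0
```

>>> move_arm --moves "0 -25 0 0 0 -8.4 -1;0 -46 0 0 0 -16.8 -1;0 -46 0 0 0 -25.2 -1;0 -46 0 0 0 -33.6 -1;0 -46 0 0 0 -42 -1;0 -46 0 0 0 -50.4 -1;0 -46 0 0 0 -58.8 -1;0 -46 0 0 0 -67 -1"

```text
time_s: 23.65
ee_pos: [0.6071, -0.1385, 0.1711]
tool_rot: [[0.285, 0.958, -0.002], [0.958, -0.285, 0.001], [0.0, -0.002, -1.0]]
contact_force: [0.8, -0.2, -2.3]
opening: 0.125
gripper_force: 40.0
```

>>> move_arm --moves "0 0 0 0 0 -8 -1;0 0 0 0 0 -8 -1;0 0 0 0 0 -8 -1;0 0 0 0 0 -8 -1"

```text
time_s: 24.05
ee_pos: [0.6076, -0.1387, 0.172]
tool_rot: [[0.157, 0.988, -0.001], [0.988, -0.157, 0.0], [0.0, -0.001, -1.0]]
contact_force: [-0.6, -0.1, -2.0]
opening: 0.129
gripper_force: 40.0
```

```bash
python3 g.py 643.7 -149.8 107 -9; python3 - <<'E'
from m import *
im,d,p=cam("scene");cv2.imwrite("pics/s4.png",cv2.resize(im[150:300,240:440],None,fx=3.5,fy=3.5))
s=readout.read_state();print(s["ee_pos"],s["opening"],s["gripper_force"],s["contact_force"])
for ce,k,P in comps(p,d,.12,.2,minn=10,roi=(.55,.7,-.19,-.11)): print(rect(P),P[:,2].max())
E
```

```text
at [ 607.6 -138.7  172. ] psi -9.0 -> shift [-5.3 37.4 65. ] rot [-0. -0. -0.]
[ 0.60764921 -0.13874902  0.17215204] 0.12018962278273061 39.987260699272156 [ 0.22647078  0.10813363 -3.02758413]
(array([ 597.6, -144.1]), array([49.8, 61.7]), 31.1) 0.19957763485634505
```

View pics/s4.png

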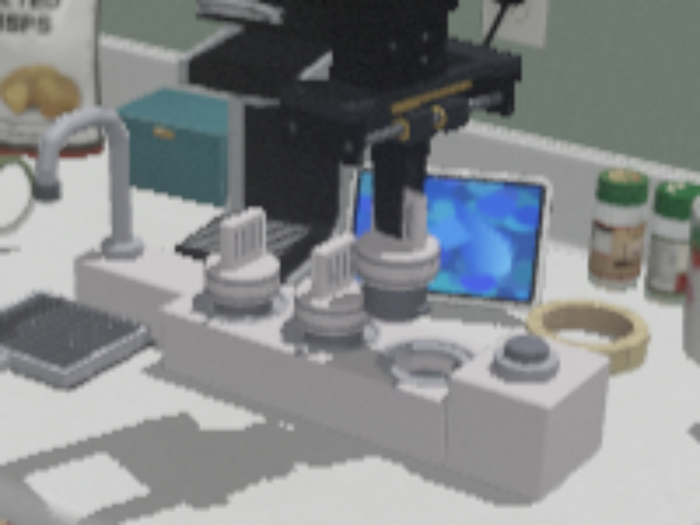

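The crop shows two cartridges seated at (245,260) and (330,285), with the third held upright beside the free right socket at (425,365). Next I'll centre it over that socket.

>>> move_arm --moves "-1 10 0 0 0 0 -1;-3 24 0 0 0 0 -1;-5 34 5 0 0 0 -1;-5.3 37.4 12 0 0 0 -1;-5.3 37.4 20 0 0 0 -1;-5.3 37.4 20 0 0 0 -1;-5.3 37.4 20 0 0 0 -1"

```text
time_s: 24.8
ee_pos: [0.6432, -0.1496, 0.1515]
tool_rot: [[0.155, 0.988, -0.002], [0.988, -0.155, 0.001], [0.0, -0.002, -1.0]]
contact_force: [-0.5, -0.9, -2.0]
opening: 0.122
gripper_force: 40.0
```

```bash
python3 g.py 643.6 -149.8 107 -9
```

```text
at [ 643.2 -149.6  151.5] psi -8.9 -> shift [-0.2  0.5 44.5] rot [-0.1 -0.   0.1]
```

>>> move_arm --moves "0 0 12 0 0 0 -1;0 0 24 0 0 0 -1;0 0 32 0 0 0 -1;0 0 38 0 0 0 -1;0 0 42 0 0 0 -1;0 0 44.5 0 0 0 -1;0 0 44.5 0 0 0 -1"

```text
time_s: 25.5
ee_pos: [0.6439, -0.1498, 0.1077]
tool_rot: [[0.155, 0.988, -0.0], [0.988, -0.155, 0.0], [0.0, -0.0, -1.0]]
contact_force: [-0.1, 0.6, -1.5]
opening: 0.123
gripper_force: 40.0
```

>>> move_arm --moves "0 0 4 0 0 0 -1;0 0 8 0 0 0 -1;0 0 11 0 0 0 -1;0 0 13 0 0 0 -1;0 0 13 0 0 0 -1;0 0 13 0 0 0 -1;0 0 13 0 0 0 -1"

```text
time_s: 26.2
ee_pos: [0.6446, -0.15, 0.0958]
tool_rot: [[0.155, 0.988, 0.002], [0.988, -0.155, -0.001], [-0.0, 0.002, -1.0]]
contact_force: [1.8, -0.3, 2.9]
opening: 0.124
gripper_force: 40.0
```

>>> move_arm --moves "0 0 2.7 0 0 0 -1;0 0 2.7 0 0 0 -1;0 0 2.7 0 0 5 -1;0 0 2.7 0 0 13 -1;0 0 2.7 0 0 21 -1"

```text
time_s: 26.7
ee_pos: [0.644, -0.1501, 0.0927]
tool_rot: [[0.503, 0.864, 0.0], [0.864, -0.503, -0.001], [-0.0, 0.0, -1.0]]
contact_force: [0.1, -1.3, 5.3]
opening: 0.122
gripper_force: 40.0
```

```bash
python3 st.py
```

```text
[ 0.644  -0.1501  0.0927] [ 0.1 -1.3  5.3] [-0.21  0.11  0.04] wing 59.8
```

>>> move_arm --moves "0 0 0 0 0 8.4 -1;0 0 0 0 0 16.8 -1;0 0 0 0 0 25.2 -1;0 0 0 0 0 33.6 -1;0 0 0 0 0 42 -1;0 0 0 0 0 50 -1;0 0 0 0 0 57 -1;0 0 0 0 0 61 -1"

```text
time_s: 27.5
ee_pos: [0.6439, -0.15, 0.0927]
tool_rot: [[1.0, -0.019, -0.0], [-0.019, -1.0, -0.0], [-0.0, 0.0, -1.0]]
contact_force: [-0.0, -0.3, 5.5]
opening: 0.125
gripper_force: 40.0
```

>>> move_arm --moves "0 0 0 0 0 0 -1;0 0 0 0 0 0 -1"

```text
time_s: 27.7
ee_pos: [0.6439, -0.15, 0.0927]
tool_rot: [[1.0, -0.015, -0.0], [-0.015, -1.0, -0.0], [-0.0, 0.0, -1.0]]
contact_force: [0.2, 0.2, 5.5]
opening: 0.123
gripper_force: 40.0
```

```bash
python3 st.py
```

```text
[ 0.6439 -0.15    0.0927] [0.2 0.2 5.5] [-0.01  0.22  0.17] wing -0.9
```

>>> move_arm --moves "0 0 0 0 0 0 -0.4;0 0 0 0 0 0 -0.4;0 0 0 0 0 0 -0.4;0 0 -30 0 0 0 -0.4;0 0 -70 0 0 0 -0.4;-50 0 -110 0 0 0 -0.4;-100 0 -110 0 0 0 -1;-150 0 -110 0 0 0 -1"

```text
time_s: 28.5
ee_pos: [0.5048, -0.1478, 0.2034]
tool_rot: [[1.0, -0.015, 0.002], [-0.015, -1.0, -0.001], [0.002, 0.001, -1.0]]
contact_force: [0.1, -0.2, 0.7]
opening: 0.189
gripper_force: 0.0
```

>>> move_arm --moves "-40 0 0 0 0 0 -1;-80 0 0 0 0 0 -1;-120 0 0 0 0 0 -1;-120 0 0 0 0 0 -1;-120 0 0 0 0 0 -1"

```text
time_s: 29.0
ee_pos: [0.385, -0.1457, 0.2017]
tool_rot: [[1.0, -0.017, 0.001], [-0.017, -1.0, -0.0], [0.001, 0.0, -1.0]]
contact_force: [-0.3, 0.4, 0.4]
opening: 0.007
gripper_force: 0.0
```

```bash
cat > chk.py <<'E'
from m import *
im,d,p=cam("top");cv2.imwrite("pics/t5.png",cv2.resize(im[155:305,145:445],None,fx=2.6,fy=2.6))
for ce,k,P in comps(p,d,.115,.14,minn=10,roi=(.55,.72,-.19,.1)): print("top",rect(P),P[:,2].max().round(4))
for ce,n,P in comps(p,d,.012,.022,minn=300,roi=(.3,.65,.05,.42)): print("tray",rect(P))
for z in (.085,.090,.093,.095,.097,.1):
  for ce,n,P in comps(p,d,z,z+.003,minn=10,roi=(.55,.72,-.3,-.19)): print("btn",z,n,rect(P),P[:,2].mean())
im,d,p=cam("scene")
for ce,k,P in comps(p,d,.115,.14,minn=10,roi=(.55,.7,-.19,.1)): print("sc",rect(P),P[:,2].max())
for z in (.09,.095):
  for ce,n,P in comps(p,d,z,z+.005,minn=10,roi=(.55,.72,-.3,-.19)): print("btn",z,n,rect(P),P[:,2].mean())
E
python3 chk.py; python3 st.py
```

```text
top (array([644. , -57.5]), array([10.2, 46.1]), 89.2) 0.137
top (array([ 643.4, -147.6]), array([12.9, 44.7]), 89.6) 0.1379
top (array([643.3,  31.2]), array([10.4, 46.9]), 89.5) 0.1386
tray (array([560. , 177.6]), array([135.1, 128.5]), 0.6)
btn 0.09 10 (array([ 623.4, -252.4]), array([ 3.7, 13.5]), 44.1) 0.09125626603885231
btn 0.1 45 (array([ 637.3, -233.3]), array([22.1, 26.4]), 50.9) 0.10123037640027573
sc (array([642.5,  28.8]), array([40.7, 12.6]), 1.2) 0.1302697411062259
sc (array([639.4, -62. ]), array([15.4, 46.2]), 79.4) 0.13099202228761408
sc (array([ 639.6, -150.4]), array([46.4, 15.5]), 1.0) 0.13030891706871595
btn 0.09 12 (array([ 619.2, -233.8]), array([20. ,  7.2]), 85.0) 0.09232777792639683
btn 0.09 15 (array([ 630.9, -250.4]), array([ 6.1, 24.5]), 87.6) 0.09158421055525622
btn 0.095 62 (array([ 631.4, -237.2]), array([30. , 31.5]), 81.2) 0.0981117130123706
[ 0.3861 -0.1458  0.202 ] [0.4 0.2 0.4] [-0.    0.15 -0.05] wing -0.9
```

View pics/t5.png

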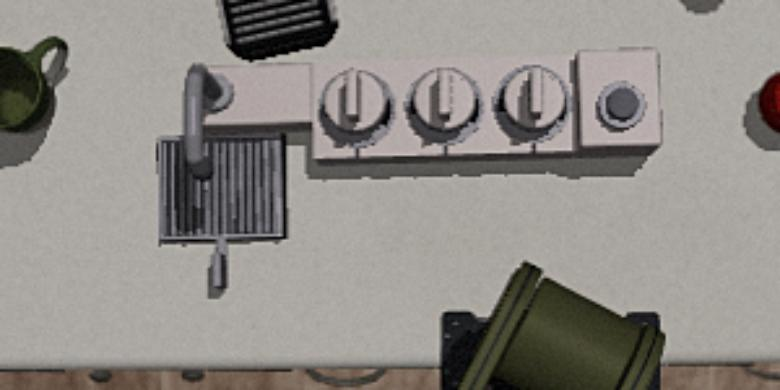

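The top view shows all three wings along the unit's x at (352,95), (445,95) and (535,90). The tray sits against the unit under the spout with its handle in front, and the button is at (622,103). Next is the button, with the fingers shut.

```bash
python3 - <<'E'
from m import *
im,d,p=cam("top"); g=cv2.cvtColor(im,cv2.COLOR_BGR2GRAY); r=im[180:212,370:400]
m=(cv2.cvtColor(r,cv2.COLOR_BGR2GRAY)<130).astype(np.uint8)
n,L,st,ce=cv2.connectedComponentsWithStats(m)
for i in range(1,n):
    if st[i,4]>30: print(st[i],onplane(p,ce[i]+[370,180],.098))
E
python3 g.py 640 -235 130 -91
```

```text
[  8   8  13  14 140] [[ 0.63578752 -0.23507951  0.098     ]]
[ 4 12 19 14 54] [[ 0.61968173 -0.22389246  0.098     ]]
[ 0 28 30  4 38] [[ 0.59370938 -0.24224069  0.098     ]]
at [ 386.2 -145.8  202. ] psi -90.9 -> shift [255.1  85.3  71.9] rot [-0.   0.   0.1]
```

>>> move_arm --moves "30 86 0 0 0 0 -1;75 86 0 0 0 0 -1;125 86 0 0 0 0 -1;175 86 0 0 0 0 -1;220 86 0 0 0 0 -1;250.5 86 0 0 0 0 -1;250.5 86 40 0 0 0 -1;250.5 86 77 0 0 0 -1"

```text
time_s: 29.95
ee_pos: [0.6378, -0.2357, 0.1236]
tool_rot: [[1.0, -0.014, 0.001], [-0.014, -1.0, -0.001], [0.001, 0.001, -1.0]]
contact_force: [-0.3, 0.3, -0.7]
opening: 0.006
gripper_force: 0.0
```

>>> move_arm --moves "0 0 10 0 0 0 -1;0 0 18 0 0 0 -1;0 0 22 0 0 0 -1;0 0 22 0 0 0 -1;0 0 22 0 0 0 -1"

```text
time_s: 30.45
ee_pos: [0.6356, -0.2362, 0.1051]
tool_rot: [[1.0, -0.016, 0.003], [-0.016, -1.0, -0.001], [0.003, 0.001, -1.0]]
contact_force: [0.3, -0.8, 0.1]
opening: 0.005
gripper_force: 0.0
```

```bash
python3 st.py
```

```text
[ 0.6356 -0.2362  0.1051] [ 0.3 -0.8  0.1] [-0.02  0.21  0.  ] wing -0.9
```

>>> move_arm --moves "0 0 4 0 0 0 -1;0 0 7 0 0 0 -1;0 0 10 0 0 0 -1;0 0 12 0 0 0 -1;0 0 12 0 0 0 -1"

```text
time_s: 30.95
ee_pos: [0.636, -0.2365, 0.0961]
tool_rot: [[1.0, -0.016, 0.003], [-0.016, -1.0, -0.002], [0.003, 0.002, -1.0]]
contact_force: [-4.6, 1.7, 17.5]
opening: 0.006
gripper_force: 8.6
```

>>> move_arm --moves "0 0 0 0 0 0 -1;0 0 0 0 0 0 -1;0 0 0 0 0 0 -1;0 0 0 0 0 0 -1;0 0 0 0 0 0 -1;0 0 0 0 0 0 -1;0 0 0 0 0 0 -1;0 0 0 0 0 0 -1"

```text
time_s: 31.75
ee_pos: [0.636, -0.2364, 0.0961]
tool_rot: [[1.0, -0.016, 0.003], [-0.016, -1.0, -0.002], [0.004, 0.002, -1.0]]
contact_force: [-5.1, 2.0, 16.5]
opening: 0.003
gripper_force: 8.4
```

```bash
python3 - <<'E'
from m import *
exec(open("st.py").read())
im,d,p=cam("scene");u,v=proj(p,[.636,-.236,.095])[0].astype(int);cv2.imwrite("pics/s6.png",cv2.resize(im[v-50:v+50,u-65:u+65],None,fx=6,fy=6))
E
```

```text
[ 0.636  -0.2364  0.0961] [-5.1  2.  16.5] [ 0.31  1.14 -0.01] wing -0.9
```

View pics/s6.png

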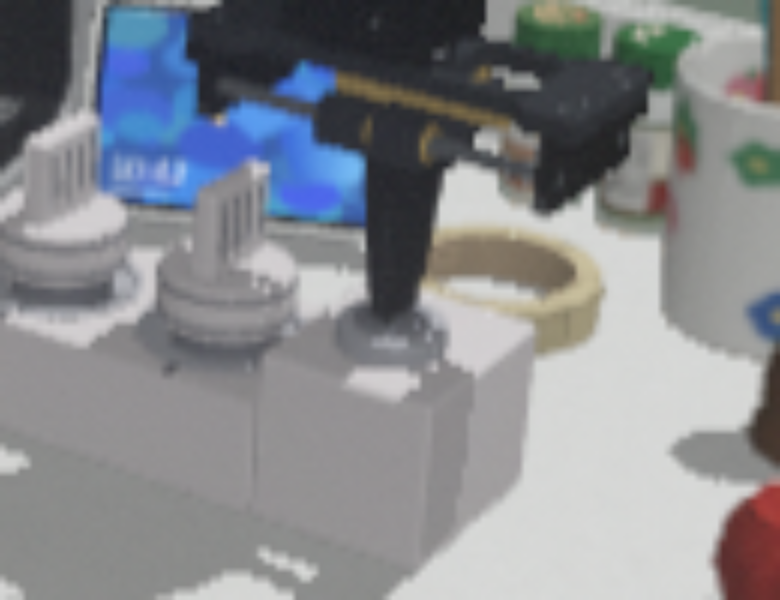

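The fingertips press the button at (390,335), which now lies flush inside its collar. I'll keep holding.

>>> move_arm --moves "0 0 0 0 0 0 -1;0 0 0 0 0 0 -1;0 0 0 0 0 0 -1;0 0 0 0 0 0 -1;0 0 0 0 0 0 -1;0 0 0 0 0 0 -1;0 0 0 0 0 0 -1;0 0 0 0 0 0 -1"

```text
time_s: 32.6
ee_pos: [0.636, -0.2364, 0.096]
tool_rot: [[1.0, -0.016, 0.003], [-0.016, -1.0, -0.002], [0.003, 0.002, -1.0]]
contact_force: [-5.1, 1.6, 15.7]
opening: 0.006
gripper_force: 8.4
```

>>> move_arm --moves "0 0 0 0 0 0 -1;0 0 0 0 0 0 -1;0 0 0 0 0 0 -1;0 0 0 0 0 0 -1;0 0 0 0 0 0 -1;0 0 0 0 0 0 -1;0 0 0 0 0 0 -1;0 0 0 0 0 0 -1"

```text
time_s: 33.4
ee_pos: [0.636, -0.2365, 0.0961]
tool_rot: [[1.0, -0.016, 0.004], [-0.016, -1.0, -0.002], [0.004, 0.002, -1.0]]
contact_force: [-4.9, 2.7, 16.6]
opening: 0.004
gripper_force: 8.4
```

>>> move_arm --moves "0 0 0 0 0 0 -1;0 0 0 0 0 0 -1;0 0 0 0 0 0 -1;0 0 0 0 0 0 -1;0 0 0 0 0 0 -1"

```text
time_s: 33.9
ee_pos: [0.636, -0.2364, 0.0961]
tool_rot: [[1.0, -0.016, 0.003], [-0.016, -1.0, -0.002], [0.003, 0.002, -1.0]]
contact_force: [-4.1, 2.3, 16.0]
opening: 0.006
gripper_force: 8.4
```

>>> move_arm --moves "0 0 -15 0 0 0 -1;0 0 -50 0 0 0 -1;0 0 -100 0 0 0 -1;-50 0 -110 0 0 0 -1;-100 0 -110 0 0 0 -1;-150 0 -110 0 0 0 -1;-200 0 -110 0 0 0 -1;-230 0 -110 0 0 0 -1"

```text
time_s: 34.7
ee_pos: [0.4015, -0.2313, 0.2001]
tool_rot: [[1.0, -0.016, -0.002], [-0.016, -1.0, 0.001], [-0.002, -0.001, -1.0]]
contact_force: [0.1, -0.5, 0.3]
opening: 0.001
gripper_force: 0.0
```

```bash
python3 chk.py | grep -v btn; python3 st.py
```

```text
top (array([643.9, -57.5]), array([10.2, 46.4]), 89.4) 0.137
top (array([ 643.6, -147.5]), array([12.6, 44.2]), 88.9) 0.1383
top (array([643. ,  31.1]), array([11. , 45.2]), 88.6) 0.1383
tray (array([559.9, 178.3]), array([134.4, 127.3]), 0.3)
sc (array([639. ,  28.4]), array([15.1, 49.5]), 87.2) 0.13076291701675236
sc (array([ 639.8, -151.1]), array([14.8, 47.8]), 84.2) 0.13092649987117388
[ 0.4014 -0.2315  0.2003] [1.5 0.8 0.6] [-0.06  0.16 -0.01] wing -1.0
```

View pics/t5.png

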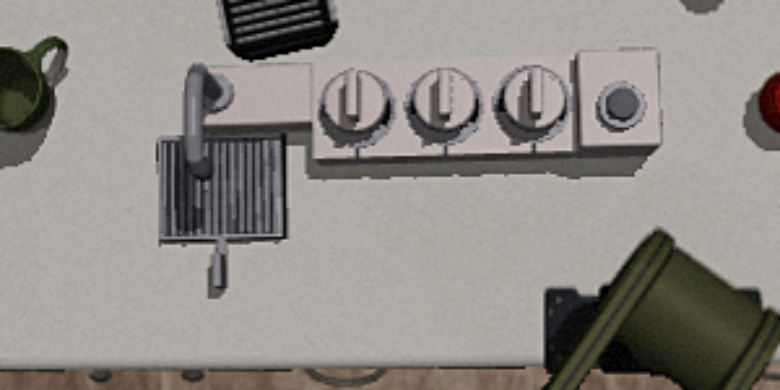

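Nothing has moved: all three cartridges are locked, the tray is under the spout, the button at (622,103) is free and the arm is clear. I'll hand in the job.

```bash
python3 -c "
from rig import job_done
print(job_done())"
```

```text
the job is handed in; nothing more can be done
None
```

I locked all three cartridges, slid the tray into place under the spout, held the flush button down for about 3 s and let it go, then handed the job in; no verdict came back, but my last camera check showed everything in place.

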